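# Set the portion stop and bring the venison up to it

### The arm

A 6-joint arm with a two-finger parallel gripper is mounted at the origin on a cart in front of the work surface, level with it; the furniture and walls round the work are solid. World frame = base frame: x ahead of the robot, y to its left, z up, the work surface at z = 0. Lengths are in m, angles in rad, forces in N, time in s.
With the tool pointing down it reaches from about 0.35 to 0.925 m from the base axis. Payload 6.4 kg.
Tool frame: the origin (TCP) lies on the centre line of the jaws, within the pads' length; the fingertips stand 11 mm ahead of it and the grasp point (between the pads) lies 8 mm behind it; z points along the fingers, y is the line along which they close (so a half turn about z gives the same grasp; the last joint's range is limited). The gripper opens to 94 mm and grips with 3 to 60 N. Pads are 16 mm wide; open, the fingers measure 119 mm over their backs; the gripper's body (75 mm by 177 mm) begins 78 mm behind the grasp point.
Start: joints at [1.021, 0.245, 1.558, -0, 1.339, -0.174], TCP at [0.239, 0.605, 0.216] pointing down, gripper open.
Joint ranges: [-3.13, 3.13], [-1.02, 2.26], [0.13, 2.54], [-0.95, 4.09], [0.21, 2.88], [-2.74, 2.74]. Speed limits (rad/s): [2.57, 2.57, 3.14, 3.14, 3.14, 3.14].

### API

Orientations are given as a rotation vector (axis times angle).
In Python, from rig import ctrl gives the robot as it stands.
- The arm moves only by the tool step_arm, never from a script. Its argument "steps" is a list of rows, each an object with "gripper": the closure, from -1 (fully open) to 1 (shut); "offset": the shift along the tool's x, y, z in m, a list of three; "rot": the turn, a rotation vector about the tool's x, y, z in rad, a list of three. A call has 1 to 5 rows; each row shifts and turns the commanded pose from where the row before left it, along the tool's axes as they then stand; what a row does not reach is not made up. A row lasts 1/8 s, in which the tool goes at most 62.5 mm and 10.7 degrees, less where a joint would pass 70% of its speed; a pose out of reach is approached as far as the arm can. A call with a gripper value outside its range is refused whole. The fingers move at their own pace and stop on an object; "grip_force" is the grip in N (left out, the last holds). Time passes only in rows, so rows that do not move let the fingers close. It gives the time, the measured TCP pose, the force, the opening and the grip force at its end, in the units of the state.
- ctrl.read_state(): the state, without advancing time (a new reading comes with each control period).
- ctrl.snapshot(name): name is "scene" or "top"; returns (picture, depth): 400x640x3 uint8, red, green, blue; 400x640 float32, m along the optical axis (not along the pixel's ray), 0 where there is no reading.
- ctrl.camera_info(name): a dict with "mtx" (3x3 intrinsics, pixels), "xyz" and "orientation" of the camera in the world. Camera axes: x right, y down, z forward; pixel columns grow to the right and rows downward; lengths in m; the calibration is good to about 2 mm. A picture is of the moment at which its call begins. camera_info takes no time and is no camera call.
- ctrl.job_done(): hands the job in; it is judged then, once.
The state is a dict: "time_s": time; "qpos": joint angles; "qd": joint speeds; "tau": joint torques, N m; "ee_pos": TCP position; "orientation": TCP orientation; "force": force on the tool from outside, world axes, zero at the start; "wrist_torque": the same for the moment, N m; "grip_width": finger opening in m; "grasp_force": force on a finger pad.
Only numpy, scipy, OpenCV 4.12 (cv2) and the standard library are available. Lean on these libraries where they do the work, as an engineer would, in place of code of your own. Each camera call takes 0.05 s, during which the arm holds its last target. There are 200 camera calls.

### The job

Set up the portioning board for cutting steaks of the middle size. With the fingers, push the sliding stop along its rail, past the first notch, until it clicks into the middle one of the three notches and stays there; then gently push the piece of venison along the board until it touches the stop's steel plate, without knocking the stop out of its notch, and draw back. Only push: do not grip, lift or tip anything, and leave the other things alone.

Things in the scene. Friction and masses are not known exactly. Their poses are not given: they have to be found in the camera images.
- board: White plastic cutting board with a back rail and sliding stop, 235 (x) by 333 (y) by 12 mm, fixed to the worktop. Origin: centre of its underside; x points away from the robot, y left along the rail (turned up to 0.15 rad), z up. A thin grey cutting line crosses it at y = -20 mm; the notches set portions of 70, 45 and 20 mm from this line to the stop's plate.
- rail: Aluminium rail along the board's far long edge, centred at board x = 80 mm, 18 mm wide, y from -160 to 163 mm, its top 44 mm above the worktop. The top is flat but for three cross notches, 12 mm wide, centred at board y = 70, 45 (the middle one) and 20 mm. Origin and axes are the board's.
- slide (a joint): Travel of the stop along the rail (m): 0 at the left end, grows as it is pushed right (board -y), at most 0.130. In the notches it reads 0.068, 0.093 (middle) and 0.118; it starts between 0 and 0.045. Sliding takes about 2 N. Near a notch a sprung ball pulls the stop in: the push drops, then some 8 N are needed to leave it either way. Released within 3 mm of a notch it settles in.
- portion_stop: The sliding stop; origin on the rail's centre line, 12 mm above the worktop, under the ball, at board y = 138 mm - slide; board's axes. Black body 30 (x) by 38 mm (y), y from -16 to 22 mm, 48 to 74 mm above the worktop. At its right end a steel plate, 4 mm thick, reaches over the board towards the robot, x from -163 to -13 mm, 14 to 79 mm above the worktop; right face at y = -20 mm.
- thumb_rest (a point): Point on the left face of the stop's ribbed black thumb rest, the face to push to move the stop right: 22 mm left of the stop's origin, 82 mm above the worktop. Pushing the plate serves as well. The rest is 30 mm wide (x), 7 mm thick (y) and ends 100 mm above the worktop; the stop's black body is flush below it, down to 48 mm.
- stop_face (a point): Point on the right face of the stop's steel plate, half way over the board (board x = 0), 42 mm above the worktop; the face looks to board -y; axes as the board's.
- middle_notch (a point): Centre of the middle notch, on the rail's top, 44 mm above the worktop. The stop sits in it when its origin is directly below this point.
- roast: Raw venison, the only meat on the board, a roundish block 89 by 87 mm, 69 mm high, 0.31 kg (+-20 percent), firm, on the board's right half. Origin: centre of its underside, 12 mm above the worktop. Turned any way within 0.45 rad of yaw 2.6 to the board; it touches the stop's plate when its origin is 33 to 48 mm from the plate's face. Solid up to 56 mm. A push of 1 to 4 N slides it.
- garlic: garlic bulb, 50 mm, left of the board. Not part of the job; origin: centre of its underside.
- jar: glass spice jar with a red cap, 45 mm across, 106 mm tall, left of the board. Not part of the job; origin: centre of its underside.
- mug: white dotted mug with a handle, 82 mm across, 91 mm tall, behind the board's rail. Not part of the job; origin: centre of its underside.
- onion: brown onion, 80 mm, right of the board. Not part of the job; origin: centre of its underside.
- pen: marker pen, 135 mm long, 17 mm thick, lying right of the board. Not part of the job; origin: centre of its underside.
Things that resemble listed ones, but are neither listed nor needed, are in the scene too. Leave any purple look-alike of the roast alone.

How it is judged:
On the way, in this order (a step that is already met when the one before it is completed fails the run):
1. the stop rests in the middle notch, before the venison touches it (value of joint slide between 0.09 and 0.096 m and velocity of joint slide between -0.01 and 0.01 m/s and contact force between roast and portion_stop below 0.05 N), for 0.3 s.
2. the venison touches the stop's plate while the stop stays in the middle notch (value of joint slide between 0.087 and 0.099 m and contact force between roast and portion_stop above 0.2 N), for 0.1 s.
At the end, for the whole second after the job is handed in: The stop rests in the middle notch (slide 0.093 within 3 mm), and the venison lies flat and still on the board in front of the stop's plate, up against it (its origin at most 53 mm from the plate's face, measured along the rail) (value of joint slide between 0.09 and 0.096 m and velocity of joint slide between -0.005 and 0.005 m/s and y of roast in the frame of stop_face between -0.053 and -0.03 m and x of roast in the frame of stop_face between -0.085 and 0.045 m and z of roast in the frame of board below 0.018 m and linear speed of roast below 0.005 m/s); the robot touches nothing.
It fails at once if the venison is lifted or tipped (z of roast in the frame of board above 0.027 m or angle between roast's own z axis and vertical above 0.3 rad).
It fails at once if the stop is gripped or pushed hard (over 25 N) (contact force between the fingers and portion_stop above 25 N).
It fails at once if the venison is pushed hard (over 25 N) (contact force between the fingers and roast above 25 N).
It fails at once if one of the other things is moved by more than 15 mm (distance of any of garlic, jar, mug, onion, pen from where it was at the start of the episode above 0.015 m).
It also fails if it takes over 64 s, if anything falls off the work surface, if the arm or the gripper's body presses on something with over 40 N, if the wrist force passes 120 N, or if a joint passes its speed limit or range.

## Working session

There is one attempt and no reset: what is moved stays moved. The work goes in short steps, Python scripts to look and compute and a tool call to move; the robot and the scene stay as the last step left them, time stands still between calls to the robot, and variables do not carry over. Pictures are saved under pics/ and viewed, at most 10 in all, crops included, and the job is handed in when it is done.

Besides the shell and the picture viewer there is one more tool, called after ">>>" by a JSON object that holds its "op" and its "data". step_arm: Moves the arm, as the interface text tells. Its arguments: {"type":"object","properties":{"steps":{"type":"array"},"grip_force":{"type":"number"}},"required":["steps"]}

```bash
mkdir -p pics; cat > h.py <<'E'
import numpy as np, cv2
from scipy.spatial.transform import Rotation as R
from rig import ctrl
def snap(n,f=None):
    im,d=ctrl.snapshot(n)
    if f: cv2.imwrite('pics/'+f,im[:,:,::-1])
    return im,d
def cloud(n,d):
    c=ctrl.camera_info(n); K=np.array(c['mtx']); o=np.array(c['orientation'])
    M=o if o.shape==(3,3) else R.from_rotvec(o).as_matrix()
    v,u=np.mgrid[:d.shape[0],:d.shape[1]]
    p=np.stack([(u-K[0,2])/K[0,0]*d,(v-K[1,2])/K[1,1]*d,d],-1)
    return p@M.T+np.array(c['xyz'])
E
python3 - <<'E'
from h import *
for n in('scene','top'):
    im,d=snap(n,n+'0.png'); np.savez(n+'0.npz',im=im,P=cloud(n,d),d=d); print(ctrl.camera_info(n))
s=ctrl.read_state(); print(s)
E
```

```text
{'mtx': array([[413.4007498,   0.       , 319.7648128],
       [  0.       , 413.4007498, 204.5945501],
       [  0.       ,   0.       ,   1.       ]]), 'xyz': array([-0.04402217, -0.67549185,  0.68657027]), 'orientation': array([-2.04861535,  0.76969035, -0.38513296])}
{'mtx': array([[456.81785372,   0.        , 319.76087704],
       [  0.        , 456.81785372, 208.73040993],
       [  0.        ,   0.        ,   1.        ]]), 'xyz': array([0.31190984, 0.04745597, 1.34588282]), 'orientation': array([-2.11663088,  2.13315495, -0.19857708])}
{'time_s': 0.1, 'qpos': array([ 1.02090893e+00,  2.45737049e-01,  1.55886890e+00,  1.65520072e-05,
        1.33872454e+00, -1.74108341e-01]), 'qd': array([-0.00092127, -0.00180064, -0.0021325 , -0.00013601,  0.00138394,
       -0.00121786]), 'tau': array([-9.50613794e-04, -4.16914344e+01, -3.15527058e+01,  6.87084370e-02,
        3.09595233e-02, -3.36130961e-05]), 'ee_pos': array([0.23826756, 0.60419555, 0.21547262]), 'orientation': array([-5.86693403e-01, -3.08568106e+00,  2.54340343e-03]), 'force': array([ 0.0586658 , -0.57843407, -0.50411321]), 'wrist_torque': array([0.04904766, 0.01434467, 0.01178177]), 'grasp_force': 0.0, 'grip_width': 0.09393032911985211}
```

View pics/top0.png

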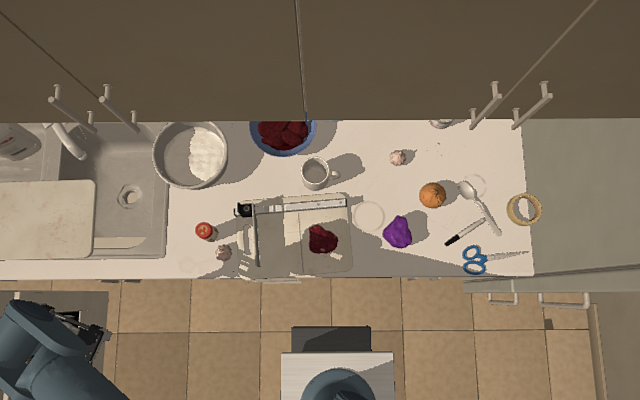

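View pics/scene0.png

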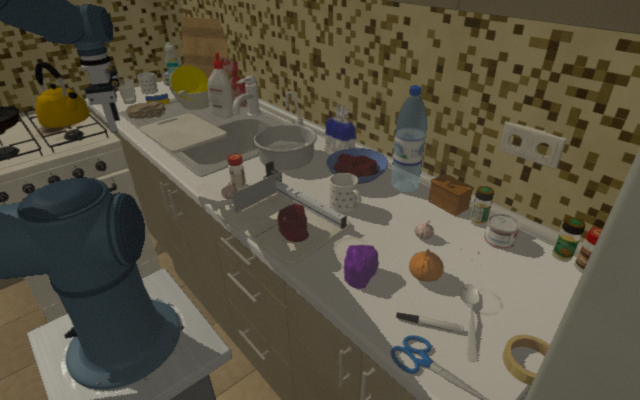

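The top picture shows the board at about (300,235) with the rail from (240,208) to (346,205). The stop's black body is at (243,209), with its plate running down to (257,265). The venison is at (322,239), the red jar cap at (205,231) and the garlic at (223,252). The purple look-alike is at (398,231) and the mug at (315,172). Next I'll measure them.

```bash
python3 - <<'E'
from h import *
z=np.load('top0.npz');im=z['im'].astype(int);P=z['P'];Z=P[...,2]
for v,u in [(209,243),(206,300),(204,340),(240,257),(262,258),(231,205),(252,223),(239,322),(230,285),(172,305),(260,340),(100,300),(115,330)]: print((u,v),P[v,u].round(3),im[v,u])
r,g,b=im[...,0],im[...,1],im[...,2]
roi=np.zeros(r.shape,bool);roi[215:262,300:345]=1
m=roi&(Z>.03)&(r>1.6*g); q=P[m]; print('roast n',m.sum(),'mean',q.mean(0),'min',q.min(0),'max',q.max(0)); 
low=q[:,:2]; print('mid',cv2.minAreaRect(low.astype(np.float32)))
# rail top
roi[:]=0;roi[190:222,235:352]=1
m=roi&(abs(Z-.044)<.005); q=P[m]; rect=cv2.minAreaRect(q[:,:2].astype(np.float32)); print('rail',m.sum(),rect,cv2.boxPoints(rect))
# board top
roi[:]=0;roi[185:280,230:360]=1
m=roi&(abs(Z-.012)<.004); q=P[m]; rect=cv2.minAreaRect(q[:,:2].astype(np.float32)); print('board',m.sum(),rect,cv2.boxPoints(rect))
roi[:]=0;roi[190:275,230:275]=1
m=roi&(Z>.068)&(Z<.09); q=P[m]; print('plate',m.sum(),cv2.boxPoints(cv2.minAreaRect(q[:,:2].astype(np.float32))))
m=roi&(Z>.092)&(Z<.11); q=P[m]; print('rest',m.sum(),q.mean(0),q.min(0),q.max(0))
cv2.imwrite('pics/crop.png',cv2.resize(z['im'][150:290,180:370,::-1],None,fx=4,fy=4,interpolation=cv2.INTER_CUBIC))
E
```

```text
(243, 209) [0.55  0.262 0.078] [53 50 47]
(300, 206) [0.565 0.102 0.042] [194 184 169]
(340, 204) [ 0.569 -0.014  0.045] [206 194 178]
(257, 240) [0.467 0.227 0.034] [61 58 53]
(258, 262) [0.404 0.222 0.041] [67 64 58]
(205, 231) [0.484 0.359 0.108] [181 122  84]
(223, 252) [0.433 0.322 0.041] [121  98  87]
(322, 239) [0.463 0.039 0.078] [51 14 17]
(285, 230) [0.499 0.148 0.01 ] [223 204 177]
(305, 172) [0.674 0.088 0.013] [111 101  89]
(340, 260) [ 0.409 -0.013  0.014] [133 120 103]
(300, 100) [0.619 0.076 0.657] [89 78 62]
(330, 115) [0.62  0.027 0.591] [91 79 63]
roast n 596 mean [0.46139232 0.04044644 0.0777642 ] min [ 0.31190984 -0.00282334  0.0315389 ] max [0.50346814 0.07571717 1.34588282]
mid ((0.4085037410259247, 0.033513739705085754), (0.191860631108284, 0.07707025855779648), 2.3841118812561035)
rail 576 ((0.5513473153114319, 0.12833762168884277), (0.043484076857566833, 0.3238603174686432), 5.008683681488037) [[ 0.51555073  0.2877512 ]
 [ 0.54382586 -0.03487242]
 [ 0.5871439  -0.03107595]
 [ 0.55886877  0.29154766]]
board 5853 ((0.49956464767456055, 0.11089202761650085), (0.2648954689502716, 0.38000422716140747), 4.268433094024658) [[ 0.35334253  0.29050913]
 [ 0.381626   -0.08844107]
 [ 0.64578676 -0.06872508]
 [ 0.6175033   0.31022513]]
plate 255 [[0.38968906 0.2589867 ]
 [0.39292505 0.21960782]
 [0.5706177  0.2342099 ]
 [0.56738174 0.27358878]]
rest 32 [0.55108715 0.27173949 0.09872948] [0.53729411 0.26737861 0.09224769] [0.56690504 0.27580062 0.10349511]
```

View pics/crop.png

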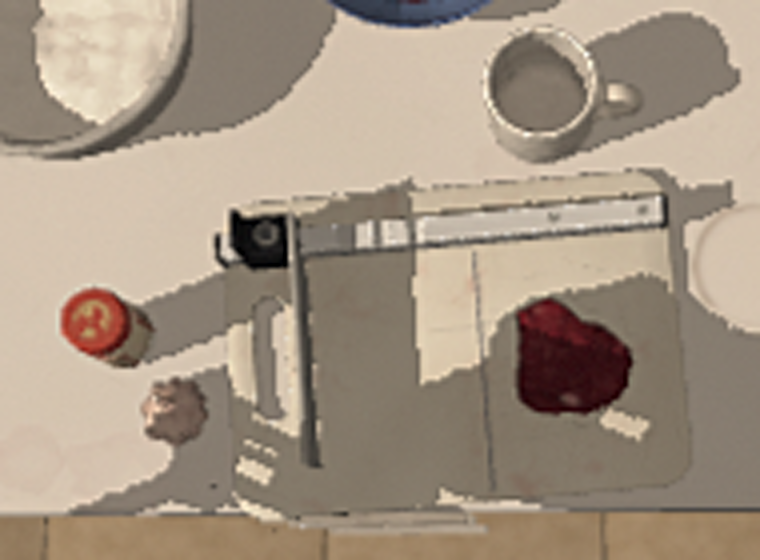

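The crop shows the stop's body and rest at (258,238), the plate from (295,215) to (313,465), and the rail's right end at (666,211). The cutting line runs from (475,250) to (493,488), and the roast is near (572,358). Next I'll fit the frame precisely.

```bash
cat > fit.py <<'E'
from h import *
def ray(n,uv,z):
    c=ctrl.camera_info(n);K=np.array(c['mtx']);M=R.from_rotvec(c['orientation']).as_matrix()
    uv=np.atleast_2d(uv).astype(float);d=np.c_[(uv-K[[0,1],[2,2]])/K[[0,1],[0,1]],np.ones(len(uv))]@M.T
    o=np.array(c['xyz']);return o+d*((z-o[2])/d[:,2])[:,None]
E
python3 - <<'E'
from fit import *
z=np.load('top0.npz');P=z['P'];im=z['im'];Z=P[...,2]
S=lambda *a:np.array(a,float)/4+[180-.375,150-.375]
cut=ray('top',S((475,252),(493,488)),.012);rail=ray('top',S((420,222),(666,196),(418,246),(666,226),(666,211)),.044)
print('cut',cut.round(4),'ang',np.degrees(np.arctan2(cut[0,1]-cut[1,1],cut[0,0]-cut[1,0])))
print('rail',rail.round(4))
m=np.zeros(Z.shape,bool);m[190:222,290:344]=1;m&=abs(Z-.044)<.006
q=P[m];# per-column mean
us=np.nonzero(m)[1];cx=np.array([q[us==u,:2].mean(0) for u in np.unique(us)])
f=np.polyfit(cx[:,1],cx[:,0],1);print('railfit x=',f,'yaw deg',np.degrees(-np.arctan(f[0])))
# plate top front edge line / stop points by hand
pl=ray('top',S((300,250),(320,464),(290,250),(308,464)),.079);print('plate right pts, left pts',pl.round(4))
rest=ray('top',S((217,235),(221,262)),.1);print('rest left',rest.round(4))
for y0,y1,n in((0,400,'roast'),):
    r,g,b=[im[...,i].astype(int) for i in range(3)]
    mm=np.zeros(Z.shape,bool);mm[215:262,300:345]=1;mm&=(r>1.6*g)&(Z>.02)&(Z<.1);q=P[mm];print(n,mm.sum(),q.mean(0),np.percentile(q,[1,99],axis=0))
    np.save('roast.npy',q)
mm=np.zeros(Z.shape,bool);mm[205:260,375:420]=1;mm&=(Z>.02)&(Z<.12);print('purple',np.percentile(P[mm],[1,99],axis=0))
mm=np.zeros(Z.shape,bool);mm[240:262,212:236]=1;mm&=(Z>.02)&(Z<.12);print('garlic',np.percentile(P[mm],[1,99],axis=0))
# scene-cam roast
z=np.load('scene0.npz');P=z['P'];im=z['im'].astype(int);Z=P[...,2];r,g=im[...,0],im[...,1]
mm=np.zeros(Z.shape,bool);mm[195:250,270:315]=1;mm&=(r>1.6*g)&(Z>.018)&(Z<.1);q=P[mm];print('scene roast',q.mean(0),np.percentile(q,[1,99],axis=0));np.save('roast2.npy',q)
E
```

```text
cut [[0.5505 0.1084 0.012 ]
 [0.3768 0.0952 0.012 ]] ang 4.336555824762886
rail [[ 0.5672  0.1468  0.044 ]
 [ 0.5851 -0.0321  0.044 ]
 [ 0.5495  0.1482  0.044 ]
 [ 0.5628 -0.0317  0.044 ]
 [ 0.5739 -0.0319  0.044 ]]
railfit x= [-0.0813352   0.57354134] yaw deg 4.649927937832767
plate right pts, left pts [[0.5409 0.2286 0.079 ]
 [0.3909 0.212  0.079 ]
 [0.5409 0.2356 0.079 ]
 [0.3909 0.2203 0.079 ]]
rest left [[0.5481 0.2833 0.1   ]
 [0.5291 0.28   0.1   ]]
roast 596 [0.46180917 0.04041919 0.07333925] [[4.30571911e-01 8.09740358e-05 3.54682868e-02]
 [5.00279022e-01 7.29318805e-02 8.36834331e-02]]
purple [[ 0.44458615 -0.21180395  0.02199906]
 [ 0.52907142 -0.13776028  0.07350696]]
garlic [[0.41107915 0.30471474 0.02025959]
 [0.45739179 0.34911616 0.04939253]]
scene roast [0.44904099 0.02353805 0.05598148] [[ 0.42732497 -0.0038658   0.01889103]
 [ 0.49275299  0.06459333  0.08065478]]
```

>>> {"op": "step_arm", "data": {"steps": [{"gripper": 1, "offset": [0, 0, 0], "rot": [0, 0, 0.18]}, {"gripper": 1, "offset": [0, 0, 0], "rot": [0, 0, 0.18]}, {"gripper": 1, "offset": [0, 0, 0], "rot": [0, 0, 0.18]}, {"gripper": 1, "offset": [0, 0, 0], "rot": [0, 0, 0.18]}, {"gripper": 1, "offset": [0, 0, 0], "rot": [0, 0, 0.18]}], "grip_force": 5}}

```text
time_s: 0.72
ee_pos: [0.2384, 0.6043, 0.2158]
orientation: [1.878, 2.518, -0.002]
force: [1.1, -0.3, -0.1]
grip_width: 0.0476
grasp_force: 0.0
```

>>> {"op": "step_arm", "data": {"steps": [{"gripper": 1, "offset": [0, 0, 0], "rot": [0, 0, 0.18]}, {"gripper": 1, "offset": [0, 0, 0], "rot": [0, 0, 0.035]}, {"gripper": 1, "offset": [0, 0, 0], "rot": [0, 0, 0]}, {"gripper": 1, "offset": [0, 0, 0], "rot": [0, 0, 0]}]}}

```text
time_s: 1.23
ee_pos: [0.2385, 0.6046, 0.2163]
orientation: [2.129, 2.31, -0.0]
force: [0.1, 0.6, 0.7]
grip_width: 0.0073
grasp_force: 0.0
```

```bash
cat > st.py <<'E'
from h import *
s=ctrl.read_state();M=R.from_rotvec(s['orientation']).as_matrix()
a=.0785;B=np.array([[np.cos(a),np.sin(a)],[-np.sin(a),np.cos(a)]])
p=s['ee_pos'];print('t',s['time_s'],'p',p.round(4),'board',(B@(p[:2]-[.4815,.1224])).round(4),'F board',(B@s['force'][:2]).round(2),s['force'][2].round(2),'w',s['grip_width'])
print(M.round(4).tolist(),s['qpos'].round(2))
E
python3 st.py
```

```text
t 1.225 p [0.2385 0.6046 0.2163] board [-0.2044  0.4997] F board [0.15 0.62] 0.69 w 0.007322711422559234
[[-0.0813, 0.9967, -0.0001], [0.9967, 0.0813, -0.0002], [-0.0002, -0.0002, -1.0]] [1.02 0.25 1.56 0.   1.34 0.94]
```

>>> {"op": "step_arm", "data": {"steps": [{"gripper": 1, "offset": [-0.039, 0.0355, 0], "rot": [0, 0, 0]}, {"gripper": 1, "offset": [-0.039, 0.0355, 0], "rot": [0, 0, 0]}, {"gripper": 1, "offset": [-0.039, 0.0355, 0], "rot": [0, 0, 0]}, {"gripper": 1, "offset": [-0.039, 0.0355, 0], "rot": [0, 0, 0]}, {"gripper": 1, "offset": [-0.039, 0.0355, 0], "rot": [0, 0, 0]}]}}

```text
time_s: 1.85
ee_pos: [0.4322, 0.4232, 0.2166]
orientation: [2.129, 2.31, 0.001]
force: [0.1, 0.8, 1.2]
grip_width: 0.0005
grasp_force: 0.0
```

>>> {"op": "step_arm", "data": {"steps": [{"gripper": 1, "offset": [-0.039, 0.0355, 0], "rot": [0, 0, 0]}, {"gripper": 1, "offset": [-0.039, 0.0355, 0], "rot": [0, 0, 0]}, {"gripper": 1, "offset": [-0.039, 0.0355, 0], "rot": [0, 0, 0]}, {"gripper": 1, "offset": [0, 0, 0], "rot": [0, 0, 0]}, {"gripper": 1, "offset": [0, 0, 0], "rot": [0, 0, 0]}]}}

```text
time_s: 2.48
ee_pos: [0.5462, 0.3166, 0.2163]
orientation: [-2.13, -2.309, 0.0]
force: [0.2, 0.8, 0.3]
grip_width: 0.0008
grasp_force: 0.0
```

```bash
python3 st.py; python3 -c "
from h import *
snap('scene','scene1.png')"
```

```text
t 2.475 p [0.5462 0.3166 0.2163] board [0.0797 0.1885] F board [0.26 0.81] 0.26 w 0.0008038419063476438
[[-0.0803, 0.9968, -0.0006], [0.9968, 0.0803, 0.0002], [0.0002, -0.0006, -1.0]] [0.35 0.2  1.61 0.   1.33 0.27]
```

View pics/scene1.png

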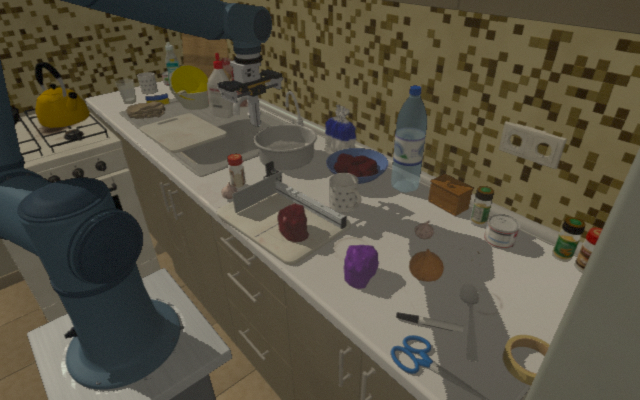

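The closed fingers at about (252,118) hang left of the stop at (270,172), clear of the jar at (236,165). I'll descend and approach.

>>> {"op": "step_arm", "data": {"steps": [{"gripper": 1, "offset": [0, 0, 0.036], "rot": [0, 0, 0]}, {"gripper": 1, "offset": [0, 0, 0.036], "rot": [0, 0, 0]}, {"gripper": 1, "offset": [0, 0, 0.036], "rot": [0, 0, 0]}, {"gripper": 1, "offset": [0, 0, 0.034], "rot": [0, 0, 0]}, {"gripper": 1, "offset": [0, 0, 0], "rot": [0, 0, 0]}]}}

```text
time_s: 3.15
ee_pos: [0.5433, 0.3167, 0.0715]
orientation: [-2.126, -2.309, 0.009]
force: [0.1, 0.5, -1.0]
grip_width: 0.0006
grasp_force: 0.0
```

>>> {"op": "step_arm", "data": {"steps": [{"gripper": 1, "offset": [-0.01, 0, 0], "rot": [0, 0, 0]}, {"gripper": 1, "offset": [-0.01, 0, 0], "rot": [0, 0, 0]}, {"gripper": 1, "offset": [-0.005, 0, 0], "rot": [0, 0, 0]}, {"gripper": 1, "offset": [-0.005, 0, 0], "rot": [0, 0, 0]}]}}

```text
time_s: 3.65
ee_pos: [0.5495, 0.286, 0.0752]
orientation: [2.131, 2.308, 0.002]
force: [0.1, -0.4, -0.4]
grip_width: 0.0004
grasp_force: 0.0
```

>>> {"op": "step_arm", "data": {"steps": [{"gripper": 1, "offset": [-0.004, 0, 0], "rot": [0, 0, 0]}, {"gripper": 1, "offset": [-0.004, 0, 0], "rot": [0, 0, 0]}]}}

```text
time_s: 3.9
ee_pos: [0.5499, 0.279, 0.075]
orientation: [-2.131, -2.308, -0.003]
force: [-0.5, 3.8, 2.3]
grip_width: 0.0005
grasp_force: 2.0
```

>>> {"op": "step_arm", "data": {"steps": [{"gripper": 1, "offset": [-0.004, 0, 0], "rot": [0, 0, 0]}, {"gripper": 1, "offset": [-0.004, 0, 0], "rot": [0, 0, 0]}]}}

```text
time_s: 4.15
ee_pos: [0.5506, 0.2706, 0.0749]
orientation: [2.13, 2.309, 0.002]
force: [-0.2, 4.2, 2.5]
grip_width: 0.0007
grasp_force: 2.0
```

```bash
python3 st.py
```

```text
t 4.15 p [0.5506 0.2706 0.0749] board [0.0805 0.1424] F board [0.17 4.17] 2.47 w 0.0006596500296888097
[[-0.0801, 0.9968, 0.0009], [0.9968, 0.0801, 0.0006], [0.0005, 0.0009, -1.0]] [0.27 0.32 1.74 0.   1.08 0.19]
```

>>> {"op": "step_arm", "data": {"steps": [{"gripper": 1, "offset": [-0.006, 0, 0], "rot": [0, 0, 0]}, {"gripper": 1, "offset": [-0.006, 0, 0], "rot": [0, 0, 0]}, {"gripper": 1, "offset": [-0.006, 0, 0], "rot": [0, 0, 0]}, {"gripper": 1, "offset": [-0.006, 0, 0], "rot": [0, 0, 0]}, {"gripper": 1, "offset": [-0.006, 0, 0], "rot": [0, 0, 0]}]}}

```text
time_s: 4.78
ee_pos: [0.5528, 0.24, 0.0744]
orientation: [2.131, 2.308, -0.0]
force: [0.1, 8.1, 5.1]
grip_width: 0.0005
grasp_force: 4.5
```

>>> {"op": "step_arm", "data": {"steps": [{"gripper": 1, "offset": [-0.003, 0, 0], "rot": [0, 0, 0]}]}}

```text
time_s: 4.9
ee_pos: [0.5528, 0.2368, 0.0742]
orientation: [2.131, 2.308, -0.001]
force: [1.1, 2.3, 0.1]
grip_width: 0.0006
grasp_force: 0.8
```

>>> {"op": "step_arm", "data": {"steps": [{"gripper": 1, "offset": [-0.003, 0, 0], "rot": [0, 0, 0]}]}}

```text
time_s: 5.03
ee_pos: [0.5522, 0.2334, 0.0735]
orientation: [-2.13, -2.308, 0.005]
force: [0.1, -0.4, -0.3]
grip_width: 0.0003
grasp_force: 0.0
```

>>> {"op": "step_arm", "data": {"steps": [{"gripper": 1, "offset": [-0.003, 0, 0], "rot": [0, 0, 0]}]}}

```text
time_s: 5.15
ee_pos: [0.5524, 0.2314, 0.0734]
orientation: [-2.13, -2.307, 0.002]
force: [-1.4, 6.1, -1.8]
grip_width: 0.0003
grasp_force: 3.2
```

>>> {"op": "step_arm", "data": {"steps": [{"gripper": 1, "offset": [-0.003, 0, 0], "rot": [0, 0, 0]}]}}

```text
time_s: 5.28
ee_pos: [0.5525, 0.2299, 0.0735]
orientation: [-2.129, -2.305, -0.002]
force: [0.9, 9.3, -2.6]
grip_width: 0.0004
grasp_force: 4.2
```

```bash
python3 st.py
```

```text
t 5.275 p [0.5525 0.2299 0.0735] board [0.0792 0.1016] F board [1.59 9.22] -2.57 w 0.0004217741029358436
[[-0.0791, 0.9969, -0.0021], [0.9969, 0.0791, 0.0033], [0.0034, -0.0018, -1.0]] [0.2  0.29 1.78 0.   1.07 0.12]
```

The first notch pulled the stop in with the TCP at about board y 0.104. I'll push on gently out of it.

>>> {"op": "step_arm", "data": {"steps": [{"gripper": 1, "offset": [-0.002, 0, 0], "rot": [0, 0, 0]}]}}

```text
time_s: 5.4
ee_pos: [0.5526, 0.2278, 0.0734]
orientation: [-2.129, -2.306, -0.001]
force: [0.4, 7.6, -2.5]
grip_width: 0.0006
grasp_force: 3.9
```

>>> {"op": "step_arm", "data": {"steps": [{"gripper": 1, "offset": [-0.002, 0, 0], "rot": [0, 0, 0]}]}}

```text
time_s: 5.52
ee_pos: [0.5529, 0.2255, 0.0735]
orientation: [-2.129, -2.307, 0.0]
force: [-0.5, 4.5, -1.4]
grip_width: 0.0004
grasp_force: 2.1
```

>>> {"op": "step_arm", "data": {"steps": [{"gripper": 1, "offset": [-0.002, 0, 0], "rot": [0, 0, 0]}]}}

```text
time_s: 5.65
ee_pos: [0.5531, 0.2228, 0.0735]
orientation: [-2.129, -2.307, 0.002]
force: [-1.2, 2.8, -3.0]
grip_width: 0.0002
grasp_force: 1.7
```

>>> {"op": "step_arm", "data": {"steps": [{"gripper": 1, "offset": [-0.002, 0, 0], "rot": [0, 0, 0]}]}}

```text
time_s: 5.78
ee_pos: [0.5533, 0.2205, 0.0737]
orientation: [-2.13, -2.307, 0.002]
force: [-0.5, 3.3, -2.5]
grip_width: 0.0005
grasp_force: 1.7
```

```bash
python3 st.py
```

```text
t 5.775 p [0.5533 0.2205 0.0737] board [0.0793 0.0922] F board [-0.29  3.38] -2.47 w 0.0004977270314040841
[[-0.0799, 0.9968, -0.0022], [0.9968, 0.0799, -0.0001], [0.0, -0.0022, -1.0]] [0.19 0.29 1.79 0.   1.07 0.11]
```

>>> {"op": "step_arm", "data": {"steps": [{"gripper": 1, "offset": [-0.002, 0, 0], "rot": [0, 0, 0]}, {"gripper": 1, "offset": [-0.002, 0, 0], "rot": [0, 0, 0]}]}}

```text
time_s: 6.02
ee_pos: [0.5542, 0.2164, 0.0742]
orientation: [-2.131, -2.308, 0.001]
force: [-2.1, 2.5, -1.9]
grip_width: 0.0003
grasp_force: 1.6
```

>>> {"op": "step_arm", "data": {"steps": [{"gripper": 1, "offset": [-0.002, 0, 0], "rot": [0, 0, 0]}]}}

```text
time_s: 6.15
ee_pos: [0.5547, 0.2144, 0.0744]
orientation: [-2.131, -2.308, 0.001]
force: [-0.9, 2.8, -1.8]
grip_width: -0.0002
grasp_force: 1.2
```

>>> {"op": "step_arm", "data": {"steps": [{"gripper": 1, "offset": [-0.002, 0, 0], "rot": [0, 0, 0]}]}}

```text
time_s: 6.28
ee_pos: [0.5554, 0.2122, 0.0748]
orientation: [2.13, 2.308, 0.0]
force: [-0.1, 1.6, -0.6]
grip_width: 0.0007
grasp_force: 0.5
```

>>> {"op": "step_arm", "data": {"steps": [{"gripper": 1, "offset": [-0.0015, 0, 0], "rot": [0, 0, 0]}]}}

```text
time_s: 6.4
ee_pos: [0.5559, 0.2105, 0.0751]
orientation: [2.129, 2.307, 0.001]
force: [1.3, -0.7, 1.1]
grip_width: 0.0007
grasp_force: 0.0
```

>>> {"op": "step_arm", "data": {"steps": [{"gripper": 1, "offset": [0, 0, 0], "rot": [0, 0, 0]}]}}

```text
time_s: 6.52
ee_pos: [0.5557, 0.2107, 0.075]
orientation: [2.13, 2.307, 0.001]
force: [-0.3, -0.3, -0.4]
grip_width: 0.0006
grasp_force: 0.0
```

The stop snapped into the middle notch, with the force falling to zero. I'll draw back and raise the tool, then cross over to the right side of the venison.

>>> {"op": "step_arm", "data": {"steps": [{"gripper": 1, "offset": [0.015, 0, 0], "rot": [0, 0, 0]}, {"gripper": 1, "offset": [0.01, 0, -0.02], "rot": [0, 0, 0]}, {"gripper": 1, "offset": [0, 0, -0.04], "rot": [0, 0, 0]}, {"gripper": 1, "offset": [0, 0, -0.04], "rot": [0, 0, 0]}, {"gripper": 1, "offset": [0, 0, -0.04], "rot": [0, 0, 0]}]}}

```text
time_s: 7.15
ee_pos: [0.5531, 0.2371, 0.2176]
orientation: [2.129, 2.309, 0.003]
force: [0.4, -0.4, -0.3]
grip_width: 0.0003
grasp_force: 0.0
```

>>> {"op": "step_arm", "data": {"steps": [{"gripper": 1, "offset": [-0.05, -0.02, 0], "rot": [0, 0, 0]}, {"gripper": 1, "offset": [-0.05, -0.02, 0], "rot": [0, 0, 0]}, {"gripper": 1, "offset": [-0.05, -0.02, 0], "rot": [0, 0, 0]}, {"gripper": 1, "offset": [-0.05, -0.02, 0], "rot": [0, 0, 0]}, {"gripper": 1, "offset": [-0.05, -0.02, 0], "rot": [0, 0, 0]}]}}

```text
time_s: 7.78
ee_pos: [0.4732, -0.022, 0.2163]
orientation: [2.128, 2.308, 0.002]
force: [0.1, -1.6, -0.8]
grip_width: 0.0002
grasp_force: 0.0
```

>>> {"op": "step_arm", "data": {"steps": [{"gripper": 1, "offset": [-0.025, 0, 0], "rot": [0, 0, 0]}, {"gripper": 1, "offset": [0, 0, 0], "rot": [0, 0, 0]}, {"gripper": 1, "offset": [0, 0, 0], "rot": [0, 0, 0]}]}}

```text
time_s: 8.15
ee_pos: [0.4756, -0.0451, 0.2152]
orientation: [2.129, 2.309, 0.001]
force: [-0.7, 0.3, -0.4]
grip_width: 0.0002
grasp_force: 0.0
```

```bash
python3 st.py; python3 - <<'E'
from fit import *
im,d=snap('top'); P=cloud('top',d); np.savez('top1.npz',im=im,P=P)
cv2.imwrite('pics/crop1.png',cv2.resize(im[150:290,220:420,::-1],None,fx=4,fy=4,interpolation=cv2.INTER_CUBIC))
a=.0785;B=np.array([[np.cos(a),np.sin(a)],[-np.sin(a),np.cos(a)]]);tb=lambda q:(q[:,:2]-[.4815,.1224])@B.T
for f in('roast.npy','roast2.npy'):
    q=np.load(f);b=tb(q);print(f,np.percentile(b,[0,1,50,99,100],axis=0).round(4).tolist())
E
```

```text
t 8.15 p [ 0.4756 -0.0451  0.2152] board [-0.019  -0.1665] F board [-0.66  0.33] -0.39 w 0.00023379506745957565
[[-0.0809, 0.9967, 0.001], [0.9967, 0.0809, -0.0], [-0.0001, 0.0009, -1.0]] [-0.33 -0.17  1.99  0.    1.32 -0.41]
roast.npy [[-0.0589, -0.1234], [-0.058, -0.1203], [-0.0274, -0.0786], [0.0136, -0.047], [0.0169, -0.0455]]
roast2.npy [[-0.0616, -0.1264], [-0.0615, -0.124], [-0.048, -0.0977], [0.0054, -0.0558], [0.0104, -0.0532]]
```

View pics/crop1.png

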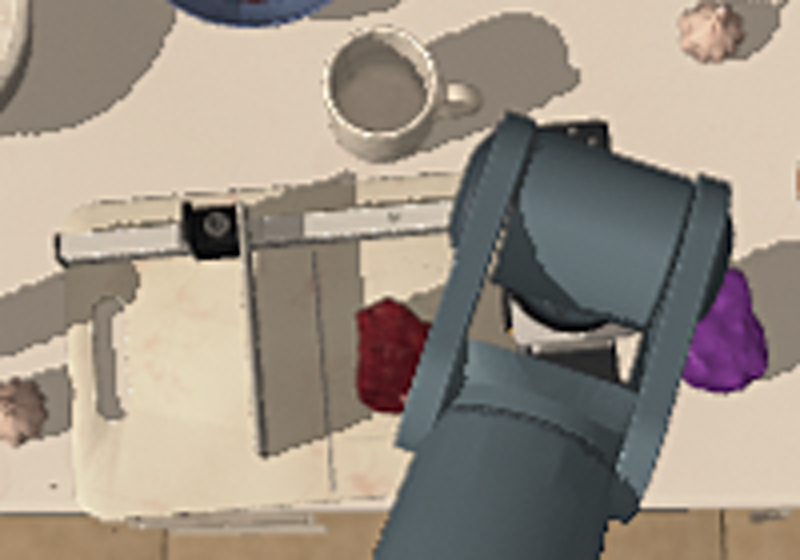

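```bash
python3 - <<'E'
from fit import *
a=.0785;B=np.array([[np.cos(a),np.sin(a)],[-np.sin(a),np.cos(a)]]);tb=lambda q:((q[:,:2]-[.4815,.1224])@B.T).round(4)
S=lambda *p:np.array(p,float)/4+[220-.375,150-.375]
print('rail end',tb(ray('top',S((57,248)),.044)),'cut',tb(ray('top',S((315,252),(333,488)),.012)))
print('plate R',tb(ray('top',S((249,250),(268,452)),.079)),'L',tb(ray('top',S((242,250),(261,452)),.079)))
z=np.load('top1.npz');P=z['P'];Z=P[...,2]
m=np.zeros(Z.shape,bool);m[195:222,260:290]=1;m&=(Z>.09)&(Z<.11);q=P[m];print('rest',tb(q).min(0),tb(q).max(0))
E
```

```text
rail end [[0.0809 0.1654]] cut [[ 0.0677 -0.0194]
 [-0.1065 -0.0189]]
plate R [[ 0.0609  0.0247]
 [-0.0815  0.0217]] L [[ 0.0613  0.0296]
 [-0.0811  0.0265]]
rest [0.0669 0.0616] [0.0958 0.0699]
```

>>> {"op": "step_arm", "data": {"steps": [{"gripper": 0.15, "offset": [0, -0.003, 0], "rot": [0, 0, 0]}, {"gripper": 0.15, "offset": [0, 0, 0.05], "rot": [0, 0, 0]}, {"gripper": 0.15, "offset": [0, 0, 0.05], "rot": [0, 0, 0]}, {"gripper": 0.15, "offset": [0, 0, 0.05], "rot": [0, 0, 0]}, {"gripper": 0.15, "offset": [0, 0, 0.01], "rot": [0, 0, 0]}]}}

```text
time_s: 8.82
ee_pos: [0.4696, -0.0447, 0.0514]
orientation: [-2.125, -2.305, 0.004]
force: [0.0, 0.4, 0.4]
grip_width: 0.0398
grasp_force: 0.0
```

>>> {"op": "step_arm", "data": {"steps": [{"gripper": 0.15, "offset": [0, 0, 0.02], "rot": [0, 0, 0]}, {"gripper": 0.15, "offset": [0, 0, 0], "rot": [0, 0, 0]}, {"gripper": 0.15, "offset": [0, 0, 0], "rot": [0, 0, 0]}]}}

```text
time_s: 9.2
ee_pos: [0.4736, -0.0465, 0.0362]
orientation: [2.129, 2.307, 0.002]
force: [0.3, 0.5, -0.6]
grip_width: 0.0399
grasp_force: 0.0
```

```bash
python3 st.py
```

```text
t 9.2 p [ 0.4736 -0.0465  0.0362] board [-0.0211 -0.1678] F board [0.37 0.43] -0.61 w 0.03990235873487928
[[-0.0803, 0.9968, 0.0026], [0.9968, 0.0803, -0.0009], [-0.0011, 0.0025, -1.0]] [-0.34  0.09  2.1  -0.    0.94 -0.42]
```

The measured plate face at y≈0.024 and rest at ≈0.067 confirm the middle notch. Now the venison.

>>> {"op": "step_arm", "data": {"steps": [{"gripper": 0.15, "offset": [0.008, 0, 0], "rot": [0, 0, 0]}, {"gripper": 0.15, "offset": [0.008, 0, 0], "rot": [0, 0, 0]}, {"gripper": 0.15, "offset": [0.008, 0, 0], "rot": [0, 0, 0]}, {"gripper": 0.15, "offset": [0.004, 0, 0], "rot": [0, 0, 0]}, {"gripper": 0.15, "offset": [0.004, 0, 0], "rot": [0, 0, 0]}]}}

```text
time_s: 9.82
ee_pos: [0.4697, -0.014, 0.0345]
orientation: [2.131, 2.309, -0.0]
force: [0.1, -0.1, 0.5]
grip_width: 0.0402
grasp_force: 0.0
```

>>> {"op": "step_arm", "data": {"steps": [{"gripper": 0.15, "offset": [0.004, 0, 0], "rot": [0, 0, 0]}, {"gripper": 0.15, "offset": [0.004, 0, 0], "rot": [0, 0, 0]}, {"gripper": 0.15, "offset": [0.004, 0, 0], "rot": [0, 0, 0]}]}}

```text
time_s: 10.2
ee_pos: [0.4687, -0.0024, 0.0344]
orientation: [2.131, 2.308, -0.001]
force: [-0.3, -2.1, 0.2]
grip_width: 0.0402
grasp_force: 0.7
```

>>> {"op": "step_arm", "data": {"steps": [{"gripper": 0.15, "offset": [0.004, 0, 0], "rot": [0, 0, 0]}, {"gripper": 0.15, "offset": [0.004, 0, 0], "rot": [0, 0, 0]}, {"gripper": 0.15, "offset": [0.004, 0, 0], "rot": [0, 0, 0]}, {"gripper": 0.15, "offset": [0.004, 0, 0], "rot": [0, 0, 0]}, {"gripper": 0.15, "offset": [0.004, 0, 0], "rot": [0, 0, 0]}]}}

```text
time_s: 10.82
ee_pos: [0.4672, 0.0178, 0.0345]
orientation: [-2.131, -2.309, 0.0]
force: [0.0, -1.3, -0.9]
grip_width: 0.0401
grasp_force: 0.6
```

```bash
python3 st.py; python3 - <<'E'
from fit import *
im,d=snap('top');P=cloud('top',d);im2,d2=snap('scene');P2=cloud('scene',d2)
a=.0785;B=np.array([[np.cos(a),np.sin(a)],[-np.sin(a),np.cos(a)]]);tb=lambda q:((q[:,:2]-[.4815,.1224])@B.T)
for I,Q in((im,P),(im2,P2)):
    I=I.astype(int);Z=Q[...,2];b=tb(Q.reshape(-1,3)).reshape(*Z.shape,2)
    m=(I[...,0]>1.6*I[...,1])&(I[...,0]>1.3*I[...,2])&(Z>.02)&(Z<.1)&(b[...,0]>-.1)&(b[...,0]<.06)&(b[...,1]>-.15)&(b[...,1]<.06)
    print(m.sum(),np.percentile(b[m],[1,50,99],axis=0).round(4).tolist())
cv2.imwrite('pics/c2.png',np.vstack([cv2.resize(x[...,::-1],(640,300)) for x in(im[175:275,220:433],im2[150:250,200:413])]))
E
```

```text
t 10.825 p [0.4672 0.0178 0.0345] board [-0.0225 -0.1031] F board [-0.08 -1.29] -0.91 w 0.040107394627642144
[[-0.08, 0.9968, -0.0], [0.9968, 0.08, -0.0], [-0.0, -0.0, -1.0]] [-0.21  0.08  2.12 -0.    0.94 -0.29]
34 [[-0.0365, -0.0303], [-0.0041, -0.025], [0.0148, -0.0183]]
123 [[-0.0602, -0.0899], [-0.0559, -0.061], [-0.0047, -0.0283]]
```

View pics/c2.png

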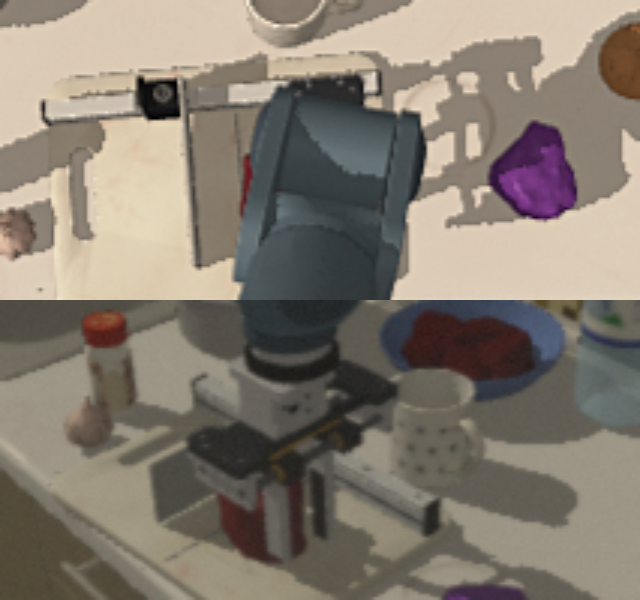

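The fork pushes squarely: the venison in the lower picture, at (262,510), is upright. Its front edge in the upper picture is at (246,185), about 40 mm short of the plate at (190,190).

>>> {"op": "step_arm", "data": {"steps": [{"gripper": 0.15, "offset": [0.004, 0, 0], "rot": [0, 0, 0]}, {"gripper": 0.15, "offset": [0.004, 0, 0], "rot": [0, 0, 0]}, {"gripper": 0.15, "offset": [0.004, 0, 0], "rot": [0, 0, 0]}, {"gripper": 0.15, "offset": [0.004, 0, 0], "rot": [0, 0, 0]}, {"gripper": 0.15, "offset": [0.004, 0, 0], "rot": [0, 0, 0]}]}}

```text
time_s: 11.55
ee_pos: [0.4656, 0.0378, 0.0345]
orientation: [2.131, 2.309, -0.0]
force: [0.0, -1.5, -0.1]
grip_width: 0.0402
grasp_force: 0.6
```

>>> {"op": "step_arm", "data": {"steps": [{"gripper": 0.15, "offset": [0.003, 0, 0], "rot": [0, 0, 0]}, {"gripper": 0.15, "offset": [0.003, 0, 0], "rot": [0, 0, 0]}, {"gripper": 0.15, "offset": [0.002, 0, 0], "rot": [0, 0, 0]}]}}

```text
time_s: 11.92
ee_pos: [0.465, 0.0456, 0.0345]
orientation: [2.131, 2.309, -0.0]
force: [-0.1, -1.6, -0.1]
grip_width: 0.0399
grasp_force: 0.7
```

>>> {"op": "step_arm", "data": {"steps": [{"gripper": 0.15, "offset": [0.002, 0, 0], "rot": [0, 0, 0]}]}}

```text
time_s: 12.05
ee_pos: [0.4648, 0.0476, 0.0345]
orientation: [2.131, 2.308, 0.0]
force: [1.1, -1.5, 0.2]
grip_width: 0.0398
grasp_force: 0.7
```

>>> {"op": "step_arm", "data": {"steps": [{"gripper": 0.15, "offset": [0.0015, 0, 0], "rot": [0, 0, 0]}]}}

```text
time_s: 12.18
ee_pos: [0.4647, 0.049, 0.0345]
orientation: [2.131, 2.308, -0.0]
force: [0.8, -1.8, 0.9]
grip_width: 0.0398
grasp_force: 0.7
```

```bash
cat > gap.py <<'E'
from fit import *
im,d=snap('top');P=cloud('top',d)
a=.0785;B=np.array([[np.cos(a),np.sin(a)],[-np.sin(a),np.cos(a)]])
b=(P[...,:2]-[.4815,.1224])@B.T;I=im.astype(int);Z=P[...,2]
m=(I[...,0]>1.6*I[...,1])&(I[...,0]>1.3*I[...,2])&(Z>.02)&(Z<.1)&(abs(b[...,0]+.02)<.07)&(b[...,1]>-.15)&(b[...,1]<.06)
print('meat',m.sum(),np.percentile(b[m],[1,50,99],axis=0).round(4).tolist())
m=(Z>.09)&(Z<.108)&(abs(b[...,0]-.08)<.02)&(abs(b[...,1]-.07)<.04);q=b[m];print('rest y',q[:,1].min().round(4),q[:,1].max().round(4),np.median(q[:,1]).round(4),m.sum())
np.savez('last.npz',im=im)
E
python3 st.py; python3 gap.py
```

```text
t 12.175 p [0.4647 0.049  0.0345] board [-0.0225 -0.0718] F board [ 0.66 -1.9 ] 0.94 w 0.03977965024396251
[[-0.0799, 0.9968, -0.0], [0.9968, 0.0799, -0.0], [-0.0, -0.0, -1.0]] [-0.14  0.08  2.12 -0.    0.94 -0.22]Traceback (most recent call last):
  File "gap.py", line 6, in <module>
    print('meat',m.sum(),np.percentile(b[m],[1,50,99],axis=0).round(4).tolist())
                         ~~~~~~~~~~~~~^^^^^^^^^^^^^^^^^^^^^^^
    return _quantile_unchecked(
        a, q, axis, out, overwrite_input, method, keepdims, weights)
    return _ureduce(a,
                    func=_quantile_ureduce_func,
    ...<5 lines>...
                    overwrite_input=overwrite_input,
                    method=method)
    r = func(a, **kwargs)
    result = _quantile(arr,
                       quantiles=q,
    ...<2 lines>...
                       out=out,
                       weights=wgt)
    slices_having_nans = np.isnan(arr[-1, ...])
                                  ~~~^^^^^^^^^
IndexError: index -1 is out of bounds for axis 0 with size 0
```

>>> {"op": "step_arm", "data": {"steps": [{"gripper": 0.15, "offset": [0.0015, 0, 0], "rot": [0, 0, 0]}, {"gripper": 0.15, "offset": [0.0015, 0, 0], "rot": [0, 0, 0]}]}}

```text
time_s: 12.48
ee_pos: [0.4645, 0.052, 0.0345]
orientation: [2.131, 2.308, -0.0]
force: [0.5, -0.8, -0.0]
grip_width: 0.0401
grasp_force: 0.7
```

>>> {"op": "step_arm", "data": {"steps": [{"gripper": 0.15, "offset": [0.0015, 0, 0], "rot": [0, 0, 0]}]}}

```text
time_s: 12.6
ee_pos: [0.4644, 0.0535, 0.0345]
orientation: [2.131, 2.308, 0.0]
force: [1.4, -1.6, 0.3]
grip_width: 0.0401
grasp_force: 0.7
```

>>> {"op": "step_arm", "data": {"steps": [{"gripper": 0.15, "offset": [0.001, 0, 0], "rot": [0, 0, 0]}]}}

```text
time_s: 12.72
ee_pos: [0.4643, 0.0545, 0.0345]
orientation: [2.131, 2.308, -0.0]
force: [-0.1, -1.6, 0.9]
grip_width: 0.0399
grasp_force: 0.7
```

>>> {"op": "step_arm", "data": {"steps": [{"gripper": 0.15, "offset": [0.001, 0, 0], "rot": [0, 0, 0]}]}}

```text
time_s: 12.85
ee_pos: [0.4642, 0.0555, 0.0345]
orientation: [2.131, 2.309, 0.0]
force: [-0.3, -1.7, 0.0]
grip_width: 0.0397
grasp_force: 0.7
```

>>> {"op": "step_arm", "data": {"steps": [{"gripper": 0.15, "offset": [0.001, 0, 0], "rot": [0, 0, 0]}]}}

```text
time_s: 12.98
ee_pos: [0.4641, 0.0565, 0.0345]
orientation: [2.131, 2.308, -0.0]
force: [0.3, -1.1, 0.7]
grip_width: 0.0399
grasp_force: 0.7
```

>>> {"op": "step_arm", "data": {"steps": [{"gripper": 0.15, "offset": [0.001, 0, 0], "rot": [0, 0, 0]}]}}

```text
time_s: 13.1
ee_pos: [0.464, 0.0575, 0.0345]
orientation: [2.131, 2.308, 0.0]
force: [0.1, -1.0, -0.6]
grip_width: 0.0402
grasp_force: 0.7
```

>>> {"op": "step_arm", "data": {"steps": [{"gripper": 0.15, "offset": [0.001, 0, 0], "rot": [0, 0, 0]}]}}

```text
time_s: 13.22
ee_pos: [0.4639, 0.0585, 0.0344]
orientation: [-2.131, -2.308, 0.0]
force: [0.6, -1.5, 1.4]
grip_width: 0.0402
grasp_force: 0.7
```

>>> {"op": "step_arm", "data": {"steps": [{"gripper": 0.15, "offset": [0.001, 0, 0], "rot": [0, 0, 0]}]}}

```text
time_s: 13.35
ee_pos: [0.4639, 0.0595, 0.0345]
orientation: [2.131, 2.308, 0.0]
force: [-0.3, -1.6, 0.0]
grip_width: 0.0401
grasp_force: 0.7
```

>>> {"op": "step_arm", "data": {"steps": [{"gripper": 0.15, "offset": [0.001, 0, 0], "rot": [0, 0, 0]}]}}

```text
time_s: 13.48
ee_pos: [0.4639, 0.0602, 0.0345]
orientation: [2.13, 2.308, -0.0]
force: [1.0, -3.2, -0.8]
grip_width: 0.0399
grasp_force: 1.8
```

>>> {"op": "step_arm", "data": {"steps": [{"gripper": 0.15, "offset": [0.001, 0, 0], "rot": [0, 0, 0]}]}}

```text
time_s: 13.6
ee_pos: [0.4641, 0.0607, 0.0346]
orientation: [2.128, 2.308, -0.001]
force: [0.3, -6.7, -0.7]
grip_width: 0.04
grasp_force: 3.0
```

```bash
sed -i 's/^print(.meat/if m.any(): &/' gap.py; python3 gap.py
```

```text
rest y 0.0627 0.0699 0.066 31
```

Contact: the force rose to 6.7 N and the rest hasn't moved. I'll hold one row, then draw back.

>>> {"op": "step_arm", "data": {"steps": [{"gripper": 0.15, "offset": [0, 0, 0], "rot": [0, 0, 0]}, {"gripper": 0.15, "offset": [-0.002, 0, 0], "rot": [0, 0, 0]}, {"gripper": 0.15, "offset": [-0.004, 0, 0], "rot": [0, 0, 0]}, {"gripper": 0.15, "offset": [-0.01, 0, 0], "rot": [0, 0, 0]}, {"gripper": 0.15, "offset": [-0.02, 0, 0], "rot": [0, 0, 0]}]}}

```text
time_s: 14.28
ee_pos: [0.4665, 0.0252, 0.0344]
orientation: [-2.13, -2.309, -0.0]
force: [0.2, 0.2, -0.2]
grip_width: 0.0398
grasp_force: 0.0
```

>>> {"op": "step_arm", "data": {"steps": [{"gripper": 0.15, "offset": [-0.03, 0, 0], "rot": [0, 0, 0]}, {"gripper": 0.15, "offset": [-0.02, 0, -0.04], "rot": [0, 0, 0]}, {"gripper": 0.15, "offset": [0, 0, -0.05], "rot": [0, 0, 0]}, {"gripper": 0.15, "offset": [-0.02, 0, -0.05], "rot": [0, 0, 0]}, {"gripper": 0.15, "offset": [-0.05, 0, -0.02], "rot": [0, 0, 0]}]}}

```text
time_s: 14.9
ee_pos: [0.4775, -0.0948, 0.1981]
orientation: [2.124, 2.308, 0.004]
force: [1.5, 0.2, 0.1]
grip_width: 0.0403
grasp_force: 0.0
```

>>> {"op": "step_arm", "data": {"steps": [{"gripper": 0.15, "offset": [-0.04, 0, 0], "rot": [0, 0, 0]}, {"gripper": 0.15, "offset": [0, 0, 0], "rot": [0, 0, 0]}, {"gripper": 0.15, "offset": [0, 0, 0], "rot": [0, 0, 0]}, {"gripper": 0.15, "offset": [0, 0, 0], "rot": [0, 0, 0]}]}}

```text
time_s: 15.4
ee_pos: [0.479, -0.1329, 0.194]
orientation: [-2.129, -2.309, 0.0]
force: [0.7, 0.9, -0.7]
grip_width: 0.0398
grasp_force: 0.0
```

```bash
python3 gap.py; python3 -c "
import numpy as np,cv2
im=np.load('last.npz')['im'];cv2.imwrite('pics/c3.png',cv2.resize(im[150:290,220:420,::-1],None,fx=4,fy=4,interpolation=cv2.INTER_CUBIC))"
```

```text
meat 608 [[-0.0556, -0.0546], [-0.0256, -0.0121], [0.017, 0.0212]]
rest y 0.0629 0.0695 0.0659 31
```

View pics/c3.png

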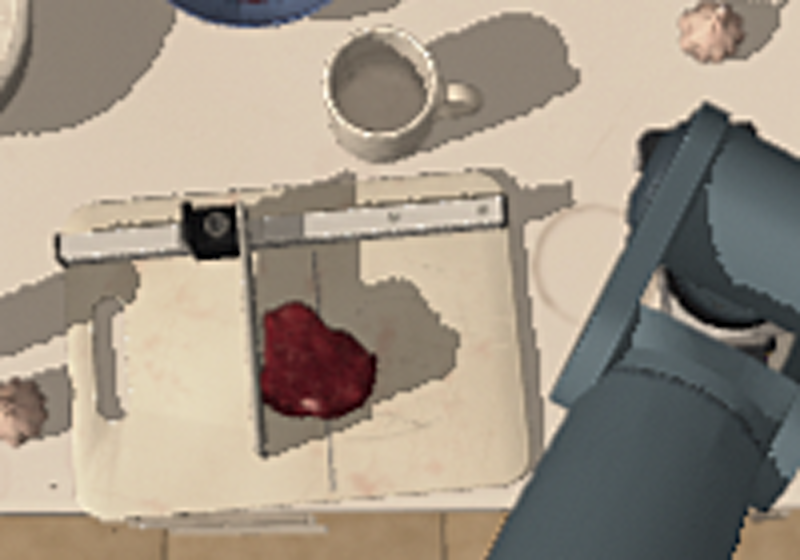

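The venison at (315,362) lies against the plate at (255,350). The stop at (210,232) hasn't moved, and the arm is clear. Handing in.

```bash
python3 -c "
from rig import ctrl
print(ctrl.job_done())"
```

```text
the job is handed in; nothing more can be done
None
```

The job is handed in: the stop sits in the middle notch, the venison rests against its plate, and the arm is drawn back clear. The hand-in returned no verdict, so this rests on the last top picture and its measurements.

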